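Level the studio record player

ROBOT

A 6-joint arm with a two-finger parallel gripper is mounted at the origin on the work surface. World frame = base frame: x ahead of the robot, y to its left, z up, the work surface at z = 0. Lengths are in m, angles in rad, forces in N, time in s.
With the tool pointing down it reaches from about 0.3 to 0.75 m from the base axis. Payload 8.5 kg.
Tool frame: the origin (TCP) lies on the mounting face of the last link; the fingertips stand 166 mm ahead of it and the grasp point (between the pads) lies 147 mm ahead of it; z points along the fingers, x is the direction in which the jaws open and shut, and the axes are right-handed (so a half turn about z gives the same grasp; the last joint's range is limited). The gripper opens to 88 mm and grips with 3 to 60 N. Pads are 18 mm wide; open, the fingers measure 123 mm over their backs; the gripper's body (75 mm by 187 mm) begins 45 mm behind the grasp point.
Start: joints at [1.009, 0.381, 1.297, -0, 1.464, -0.215], TCP at [0.187, 0.517, 0.405] pointing down, gripper open.
Joint ranges: [-3.11, 3.11], [-0.89, 2.33], [0.22, 2.48], [-1.42, 4.56], [0.17, 2.85], [-2.88, 2.88]. Speed limits (rad/s): [2.39, 2.39, 3.14, 3.14, 3.14, 3.14].

INTERFACE

Orientations are given as a rotation vector (axis times angle).
In Python, from station import manip gives the robot as it stands.
- The arm moves only by the tool jog_arm, never from a script. Its argument "motion" is a list that holds one entry, the list of rows, each a list of 4 numbers: the shift along the world's x, y, z in cm, then the turn about the world's z in degrees. In form: [[[dx, dy, dz, twist], ...]]. A call has 1 to 12 rows; each row shifts and turns the commanded pose from where the row before left it; what a row does not reach is not made up. A row lasts 1/12 s, in which the tool goes at most 41.7 mm and 7.16 degrees, less where a joint would pass 70% of its speed; a pose out of reach is approached as far as the arm can. A call with a gripper value outside its range is refused whole. "gripper" is the opening, from -1 (shut) to 1 (fully open), set as the call begins (left out, the last holds). The fingers move at their own pace and stop on an object; "newtons" is the grip in N (left out, the last holds). Time passes only in rows, so rows that do not move let the fingers close. It gives the time, the measured TCP pose, the force and the opening at its end, in the units of the state.
- manip.state(): the state, without advancing time (a new reading comes with each control period).
- manip.snapshot(name): name is "scene" or "top" or "wrist"; returns the picture (384x512x3 uint8, blue, green, red); there is no depth.
- manip.calibration(name): a dict with "camera_matrix" (3x3 intrinsics, pixels), "R" (3x3) and "t" (3): a world point X has camera coordinates R X + t; the wrist camera has in their place "tool_from_camera" (4x4, takes a point from camera to tool coordinates, whose origin is the TCP and whose axes are the tool frame's). Camera axes: x right, y down, z forward; pixel columns grow to the right and rows downward; lengths in m; the calibration is good to about 2 mm. A picture is of the moment at which its call begins: read the wrist's pose just before it. calibration takes no time and is no camera call.
- manip.sign_off(): hands the job in, once; it reports no verdict.
The state is a dict: "clock": time; "qpos": joint angles; "dq": joint speeds; "joint_torque": joint torques, N m; "ee_pos": TCP position; "ee_rot": TCP orientation; "ft_force": force on the tool from outside, world axes, zero at the start; "wrist_torque": the same for the moment, N m; "grip_width": opening from 0.0 (shut) to 1.0 (fully open).
Only numpy, scipy, OpenCV 4.12 (cv2) and the standard library are available. Lean on these libraries where they do the work, as an engineer would, in place of code of your own. Each camera call takes 0.05 s, during which the arm holds its last target. There are 200 camera calls.

TASK

Level the record player: set the spirit level down gently on the platter mat between the spindle and the front foot, pointing at that foot, let go of it, then turn the knurled knob of the front foot until the bubble stands between the two lines. Then press down gently on the level with the fingers and finish while still holding it pressed flat on the mat, with the bubble between the lines. Do not swing the tonearm, and leave everything else on the desk where it is.

Things in the scene. Friction and masses are not known exactly. Their poses are not given: they have to be found in the camera images.
- level: aluminium spirit level, a bar 120 long (its x) x 24 wide (its y) x 28 high, 0.18 kg; a yellow-green vial with a pale bubble shows in the middle of its top between two black lines. Origin: centre of its underside, z up. It starts standing upright on the desk, left or right of the record player
- bubble (a point): middle of the bubble, which sits in the level's top, 22 mm above its underside and on its centre line; it slides along the level's x, 0 = centred, at most 22 mm to either end. It runs to the higher end, 0.8 mm for each milliradian of slope, and settles in about 1 s. The bubble is 14 mm long and the lines 19 mm apart: it is between the lines when within 2.5 mm of the middle
- player: record player, fast on the desk: black three-armed chassis on three pillars, aluminium platter, tonearm. Origin: on the desk below the spindle. The front pillar, 205 mm from the spindle towards -x, is the levelling foot; the two rear ones, plain capped, 102 mm behind and 178 mm to either side, are fixed. Left to right it is level; at the start its front is too low by 6.5 to 13.5 milliradian
- platter_top (a point): point on the chassis at the spindle's foot, at the height of the mat's top (93 mm above the desk when level, up to 2 mm lower at the start); x points from the front foot to the rear, y left, z up. The platter, radius 150 mm with a black mat (radius 146), turns stiffly about the spindle, which is 7 mm thick and stands 14 mm above the mat
- front_foot_grip (a point): centre of the knurled knob on the front pillar, 101 mm above the desk: 40 mm in diameter, 22 mm high, clear for 30 mm all round. It turns about the vertical and keeps its height; clockwise seen from above raises the player's front, 2.59 milliradian per radian of turn. It stays where it is left (friction 0.06 N m); its travel is more than needed
- tonearm_head (a point): centre of the tonearm's head, 42 x 20 x 6 mm, parked about 107 mm above the desk. The tonearm is a thin tube along the player's right-hand side, from a bearing 70 mm behind and 238 mm to the right of the spindle, 109 mm above the desk, forward to this head; it swings easily when knocked
- brush: record brush, a bystander: wooden block with a black velvet underside, 118 x 34 x 27 mm; it lies left or right of the player, on the side where the level is not. Origin: centre of its underside
- record_weight: record weight, a bystander: turned steel puck 74 mm in diameter, 48 mm high, in front of the player to the left. Origin: centre of its underside
- mug: white mug, a bystander: 80 mm in diameter, 92 mm high, at the left. Origin: centre of its underside
- mouse: black computer mouse, a bystander: about 93 x 60 x 31 mm, in front of the player to the right. Origin: on its underside, 16 mm off the middle
- screwdriver: screwdriver, a bystander: lying at the left. Origin: below its middle
- headphones: black headphones, a bystander: lying flat at the right, about 220 x 200 x 40 mm. Origin: between the ear cups, on the desk
- side_plate: white side plate, a bystander: 170 mm in diameter, 16 mm high, at the left. Origin: centre of its underside

How it is judged:
By the outcome, as a careful person would: the job done as asked, in the order asked, and still so for the second after the job is handed in, while the arm keeps its last pose, push and grip.
It also fails if it takes over 72 s, if anything falls off the work surface, if the arm or the gripper's body presses on something with over 40 N, if the wrist force passes 120 N, or if a joint passes its speed limit or range.

## Working session

There is one attempt and no reset: what is moved stays moved. The work goes in short steps, Python scripts to look and compute and a tool call to move; the robot and the scene stay as the last step left them, time stands still between calls to the robot, and variables do not carry over. Pictures are saved under pics/ and viewed, about 8 in all and at most 12, crops included, and the job is handed in when it is done.

Besides the shell and the picture viewer there is one more tool, called as name([rows], argument=value, ...), one row to a line, values as JSON. jog_arm: Moves the arm, as the interface text tells. Its arguments: {"type":"object","properties":{"motion":{"type":"array"},"gripper":{"type":"number"},"newtons":{"type":"number"}},"required":["motion"]}

```bash
mkdir -p pics
cat > h.py <<'E'
import numpy as np,cv2
from station import manip
from scipy.spatial.transform import Rotation as Ro
def cam(n):
    c=manip.calibration(n);K=np.array(c["camera_matrix"])
    if n=="wrist":
        s=manip.state();T=np.array(c["tool_from_camera"]);Rt=Ro.from_rotvec(s["ee_rot"]).as_matrix()
        Rw=Rt@T[:3,:3];o=Rt@T[:3,3]+np.array(s["ee_pos"]);return K,Rw.T,-Rw.T@o
    return K,np.array(c["R"]),np.array(c["t"])
def px2w(C,u,v,z):
    K,R,t=C;d=R.T@np.linalg.solve(K,[u,v,1.]);o=-R.T@t
    return o+d*(z-o[2])/d[2]
def w2px(C,X):
    K,R,t=C;p=K@(R@np.array(X)+t);return p[:2]/p[2]
def snap(n,f):
    C=cam(n);im=manip.snapshot(n);cv2.imwrite(f"pics/{f}.png",im);return C,im
E
python3 - <<'E'
from h import *
a=snap("top","t0")[1];b=snap("scene","s0")[1]
cv2.imwrite("pics/t0b.png",cv2.resize(a,(800,600),interpolation=cv2.INTER_CUBIC))
print(manip.state())
for n in("top","scene"):
    K,R,t=cam(n);print(n,-R.T@t,K[0,0],R[2])
E
```

```text
{'clock': 0.1, 'qpos': array([ 1.00867728e+00,  3.81112411e-01,  1.29814601e+00, -3.00992131e-05,
        1.46362537e+00, -2.15294897e-01]), 'dq': array([ 1.47130773e-03, -6.56683280e-05, -1.96672004e-03,  1.24397019e-04,
       -4.40097794e-04,  1.30667516e-03]), 'joint_torque': array([ 3.91865498e-03, -4.38653362e+01, -2.24908036e+01,  7.14698341e-02,
        3.42191826e-02, -1.02222555e-04]), 'ee_pos': array([0.18692929, 0.51721138, 0.40422123]), 'ee_rot': array([ 2.57098644e+00,  1.80452824e+00, -1.85215449e-03]), 'ft_force': array([-0.84459681, -0.16585349,  0.07149828]), 'wrist_torque': array([-0.01144627, -0.01253126,  0.00414696]), 'grip_width': 1.0013882517261452}
top [0.23181412 0.01326891 1.49411588] 452.6213327439267 [ 0.18956825 -0.01471475 -0.98175728]
scene [1.22179674 0.68214118 1.25339622] 372.9898594431188 [-0.47769934 -0.45184349 -0.75341941]
```

View pics/t0b.png

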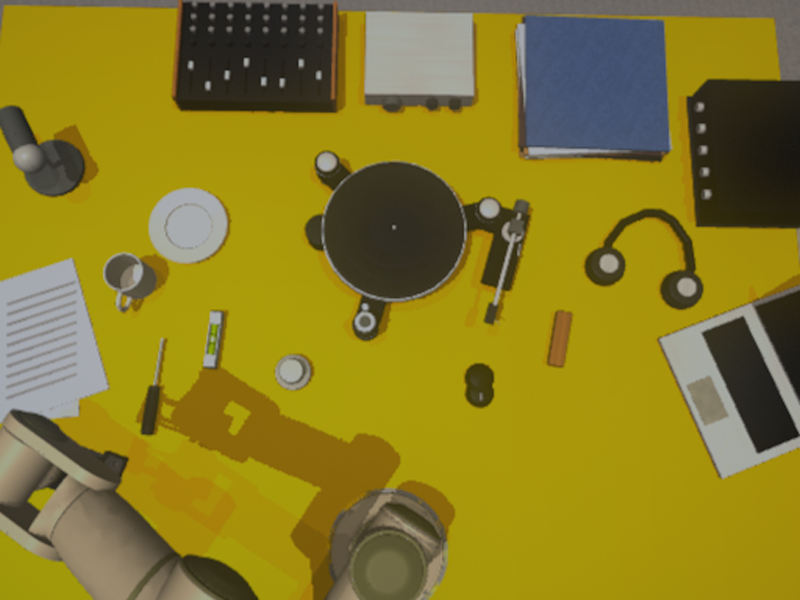

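View pics/s0.png

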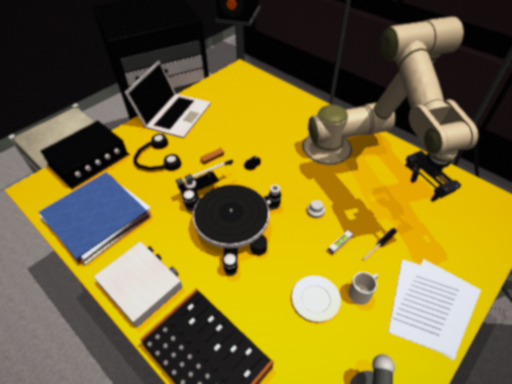

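The top view (800 px) shows the level at (213,340), its ends near (217,312) and (210,368). The spindle is at (394,228), the front knob at (365,321), the rear caps at (327,162) and (489,208), and the tonearm head at (491,313). The mouse is at (479,385) and the record weight at (292,371).

Run:
```python
from h import *
C=cam("top");f=.64
def p(n,u,v,z): 
    x=px2w(C,u*f,v*f,z);print(n,x.round(4));return x
sp=p("spindle",394,228,.105);kn=p("knob",365,321.5,.112);r1=p("rl",327,160,.1);r2=p("rr",489,208,.1)
a=p("lv far",217,312,.028);b=p("lv near",210,368,.028);p("lv c",213,340,.028)
d=sp-kn;print(np.hypot(*d[:2]),np.degrees(np.arctan2(d[1],d[0])));d=a-b;print(np.hypot(*d[:2]),np.degrees(np.arctan2(d[1],d[0])))
d=r1-r2;print(np.hypot(*d[:2]),np.degrees(np.arctan2(d[1],d[0]))-90)
p("wt",292,371,.048);p("head",491,313,.107);p("mouse",479,385,.02)
s=manip.state();R=Ro.from_rotvec(s["ee_rot"]).as_matrix();print(R.round(3))
im=cv2.imread("pics/t0.png");cv2.imwrite("pics/c1.png",np.hstack([cv2.resize(im[190:245,110:165],(400,400),interpolation=cv2.INTER_CUBIC),cv2.resize(im[185:240,205:260],(400,400),interpolation=cv2.INTER_CUBIC)]))
```

```text
spindle [ 0.6428 -0.0074  0.105 ]
knob [0.4483 0.0485 0.112 ]
rl [0.7895 0.1332 0.1   ]
rr [ 0.6897 -0.2031  0.1   ]
lv far [0.4782 0.3607 0.028 ]
lv near [0.361  0.3686 0.028 ]
lv c [0.4192 0.3657 0.028 ]
0.20243041955772653 -16.026009478019837
0.11750226314889743 -3.8625560583682326
0.3508000844033555 -16.52690284655158
wt [0.3547 0.1971 0.048 ]
head [ 0.4689 -0.2022  0.107 ]
mouse [ 0.3318 -0.188   0.02  ]
[[ 0.34   0.94  -0.001]
 [ 0.94  -0.34  -0.001]
 [-0.001 -0.    -1.   ]]
```

View pics/c1.png

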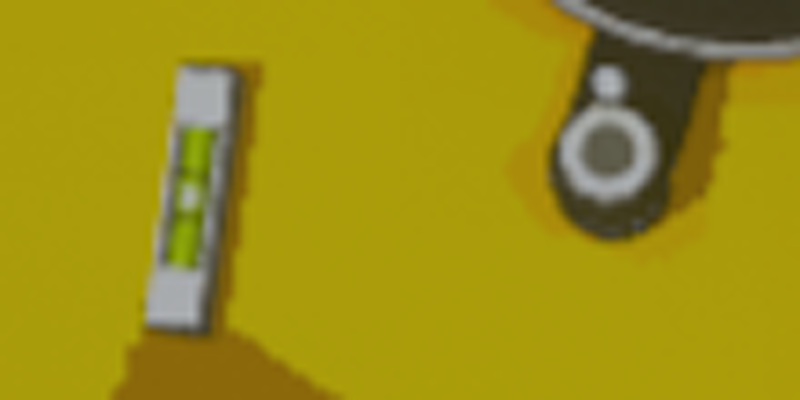

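jog_arm([
  [[2.33, -1.52, -1.3, 1.6], [2.33, -1.52, -1.3, 1.6], [2.33, -1.52, -1.3, 1.6], [2.33, -1.52, -1.3, 1.6], [2.33, -1.52, -1.3, 1.6], [2.33, -1.52, -1.3, 1.6], [2.33, -1.52, -1.3, 1.6], [2.33, -1.52, -1.3, 1.6], [2.33, -1.52, -1.3, 1.6], [2.33, -1.52, -1.3, 1.6], [0, 0, 0, 0], [0, 0, 0, 0]],
])

```text
clock: 1.1
ee_pos: [0.4206, 0.3646, 0.2739]
ee_rot: [-2.298, -2.142, 0.003]
ft_force: [-0.1, 0.0, 0.3]
grip_width: 0.999
```

Run:
```python
from h import *
C,im=snap("wrist","w1");s=manip.state();print(s["ee_pos"],s["clock"],C[1].round(3),-C[1].T@C[2])
for z in(.028,.0):print(w2px(C,[.4195,.365,z]))
```

```text
[0.41983136 0.3652466  0.27455674] 1.15 [[ 0.07   0.998 -0.001]
 [ 0.96  -0.067  0.272]
 [ 0.271 -0.02  -0.962]] [0.34915404 0.36891563 0.25415107]
[258.75072685 202.01667552]
[258.60261861 191.4625608 ]
```

View pics/w1.png

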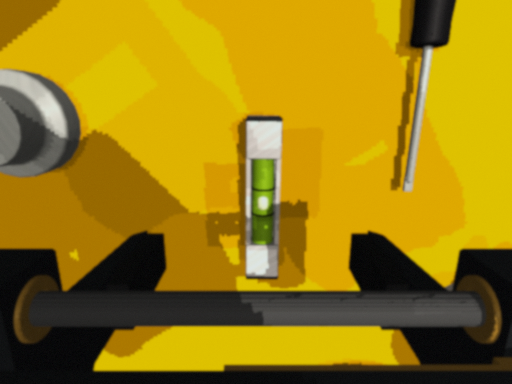

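The wrist view shows the level's top face from about (264,121) at the near end to (262,276) at the far end, with the vial middle at (263,202). I'm computing its centre and yaw from those points.

Run:
```python
from h import *
C=cam("wrist")
im=cv2.imread("pics/w1.png")
a=px2w(C,264.5,122,.028);b=px2w(C,262,276,.028);print(a,b,np.hypot(*(a-b)[:2]),(a+b)/2,np.degrees(np.arctan2((a-b)[1],(a-b)[0])),px2w(C,263,202,.026))
R=Ro.from_rotvec(manip.state()["ee_rot"]).as_matrix();print(np.degrees(np.arctan2(R[1,0],R[0,0])))
```

```text
[0.36377647 0.37341449 0.028     ] [0.47796402 0.36431903 0.028     ] 0.11454921837980427 [0.42087024 0.36886676 0.028     ] 175.44579418951923 [0.41996345 0.36883942 0.026     ]
86.06021065864576
```

jog_arm([
  [[0, 0.35, -2.0, -0.5], [0, 0, -3.0, 0], [0, 0, -3.0, 0], [0, 0, -1.5, 0], [0, 0, -0.85, 0], [0, 0, 0, 0]],
])

```text
clock: 1.65
ee_pos: [0.419, 0.3694, 0.1704]
ee_rot: [-2.303, -2.136, 0.003]
ft_force: [1.4, 0.8, -0.4]
grip_width: 0.997
```

jog_arm([
  [[0, 0, 0, 0], [0, 0, 0, 0], [0, 0, 0, 0], [0, 0, 0, 0], [0, 0, 0, 0], [0, 0, 0, 0], [0, 0, 0, 0], [0, 0, 0, 0]],
], gripper=-1, newtons=15)

```text
clock: 2.32
ee_pos: [0.4199, 0.3687, 0.1713]
ee_rot: [2.305, 2.135, 0.0]
ft_force: [0.4, -0.9, 0.9]
grip_width: 0.419
```

jog_arm([
  [[0, 0, 0, 0], [0, 0, 0, 0], [0, 0, 0, 0], [0, 0, 0, 0], [0, 0, 0, 0], [0, 0, 0, 0]],
])

```text
clock: 2.82
ee_pos: [0.4199, 0.3687, 0.1712]
ee_rot: [2.304, 2.135, -0.0]
ft_force: [0.4, 0.0, -0.0]
grip_width: 0.27
```

jog_arm([
  [[0, 0, 1, 0], [0, 0, 3, 0], [0, 0, 4, 0], [0, 0, 4, 0], [0, 0, 3, 0], [0, 0, 0, 0], [0, 0, 0, 0]],
])

```text
clock: 3.4
ee_pos: [0.4196, 0.3687, 0.323]
ee_rot: [2.304, 2.135, 0.005]
ft_force: [0.2, 0.3, -2.2]
grip_width: 0.267
```

jog_arm([
  [[1.4, -3.5, 0, -1.2], [1.4, -3.5, 0, -1.2], [1.4, -3.5, 0, -1.2], [1.4, -3.5, 0, -1.2], [1.4, -3.5, 0, -1.2], [1.4, -3.5, 0, -1.2], [1.4, -3.5, 0, -1.2], [1.4, -3.5, 0, -1.2], [1.4, -3.5, 0, -1.2], [1.4, -3.5, 0, -1.2], [0, 0, 0, 0], [0, 0, 0, 0]],
])

```text
clock: 4.4
ee_pos: [0.5601, 0.0171, 0.3194]
ee_rot: [-2.516, -1.877, 0.004]
ft_force: [-0.1, 0.8, -1.7]
grip_width: 0.275
```

Run:
```python
from h import *
s=manip.state();C,im=snap("wrist","w2");print(s["ee_pos"],s["grip_width"],s["ft_force"])
print("spindle",w2px(C,[.6428,-.0074,.105]),"knob",w2px(C,[.4483,.0485,.112]))
```

```text
[0.56013073 0.01709315 0.3194127 ] 0.2751205353888409 [-0.0835558   0.82974721 -1.69333074]
spindle [258.55229642 337.14861479] knob [255.41003327   7.52449678]
```

View pics/w2.png

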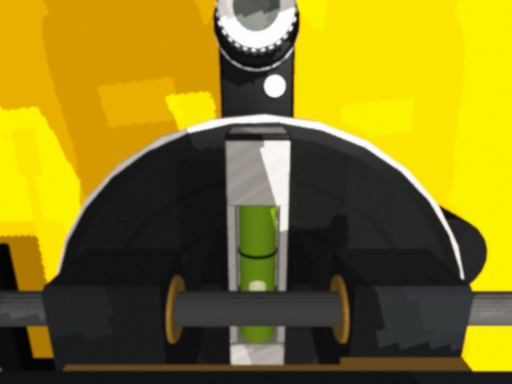

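The wrist view shows the knob's top centre near (257,12) and the level held square in the hand. The platter's white rim crosses (62,270), (258,118) and (465,275). I'll fit the rim to get the spindle position.

Run:
```python
from h import *
from scipy.optimize import least_squares
C=cam("wrist");im=cv2.imread("pics/w2.png")
m=(im.min(2)>130)
v,u=np.nonzero(m);P=np.array([px2w(C,a,b,.0915) for a,b in zip(u+0.,v+0.)])[:,:2]
r=np.hypot(*(P-[.6428,-.0074]).T);k=(abs(r-.148)<.012)&((abs(u-258)>45));P=P[k];print(k.sum())
s=least_squares(lambda p:np.hypot(*(P-p).T)-.148,[.643,-.007],loss="soft_l1",f_scale=.001);sp=s.x
print(sp,np.std(s.fun))
kn=px2w(C,256.8,12,.112)[:2];d=sp-kn;print(kn,np.hypot(*d),np.degrees(np.arctan2(d[1],d[0])))
for n in(.0765,):print(sp-d/np.hypot(*d)*n)
R=Ro.from_rotvec(manip.state()["ee_rot"]).as_matrix();print(np.degrees(np.arctan2(R[1,0],R[0,0])))
```

```text
2511
[ 0.64462739 -0.0059961 ] 0.0011905949206170508
[0.44990514 0.04976086] 0.2025477537666722 -15.978586863206074
[0.57108299 0.01506267]
73.56619253841416
```

jog_arm([
  [[1.1, -0.2, -1.0, 0.4], [0, 0, -2.0, 0], [0, 0, -1.2, 0], [0, 0, -0.7, 0], [0, 0, 0, 0], [0, 0, 0, 0]],
])

```text
clock: 4.95
ee_pos: [0.5707, 0.0175, 0.2723]
ee_rot: [-2.507, -1.892, 0.001]
ft_force: [-0.4, -0.1, -1.9]
grip_width: 0.269
```

jog_arm([
  [[0, 0, -0.2, 0], [0, 0, -0.1, 0], [0, 0, -0.1, 0], [0, 0, 0, 0], [0, 0, 0, 0]],
])

```text
clock: 5.37
ee_pos: [0.5709, 0.0167, 0.2684]
ee_rot: [2.508, 1.891, 0.0]
ft_force: [0.6, 0.5, -1.3]
grip_width: 0.268
```

jog_arm([
  [[0, -0.15, -0.1, 0], [0, 0, -0.1, 0], [0, 0, -0.1, 0], [0, 0, 0, 0], [0, 0, 0, 0]],
])

```text
clock: 5.78
ee_pos: [0.5709, 0.0152, 0.2652]
ee_rot: [-2.508, -1.891, 0.0]
ft_force: [-0.3, -0.2, -1.4]
grip_width: 0.27
```

jog_arm([
  [[0, 0, -0.05, 0], [0, 0, -0.05, 0], [0, 0, -0.05, 0], [0, 0, 0, 0], [0, 0, 0, 0]],
])

```text
clock: 6.2
ee_pos: [0.5709, 0.0153, 0.2637]
ee_rot: [-2.508, -1.891, 0.0]
ft_force: [0.5, -0.4, -1.2]
grip_width: 0.273
```

jog_arm([
  [[0, 0, -0.05, 0], [0, 0, -0.05, 0], [0, 0, 0, 0], [0, 0, 0, 0]],
])

```text
clock: 6.53
ee_pos: [0.5709, 0.0152, 0.2629]
ee_rot: [2.508, 1.891, 0.0]
ft_force: [-0.0, 0.1, -0.3]
grip_width: 0.272
```

jog_arm([
  [[0, 0, -0.04, 0], [0, 0, 0, 0], [0, 0, 0, 0]],
])

```text
clock: 6.78
ee_pos: [0.5709, 0.0152, 0.2625]
ee_rot: [2.508, 1.891, 0.0]
ft_force: [-1.7, 0.0, 0.5]
grip_width: 0.272
```

jog_arm([
  [[0, 0, -0.03, 0], [0, 0, -0.02, 0], [0, 0, 0, 0]],
])

```text
clock: 7.03
ee_pos: [0.5709, 0.0153, 0.2623]
ee_rot: [2.508, 1.891, 0.0]
ft_force: [-3.0, 0.6, 4.3]
grip_width: 0.269
```

jog_arm([
  [[0, 0, 0, 0], [0, 0, 0, 0], [0, 0, 0, 0], [0, 0, 0, 0], [0, 0, 0, 0]],
], gripper=0.0)

```text
clock: 7.45
ee_pos: [0.571, 0.0152, 0.2617]
ee_rot: [-2.508, -1.891, 0.0]
ft_force: [0.2, -0.4, -0.2]
grip_width: 0.503
```

jog_arm([
  [[0, 0, 1, 0], [0, 0, 2.5, 0], [0, 0, 3, 0], [0, 0, 3, 0], [0, 0, 1, 0], [0, 0, 0, 0], [0, 0, 0, 0]],
])

```text
clock: 8.03
ee_pos: [0.5707, 0.0153, 0.3665]
ee_rot: [-2.508, -1.891, 0.0]
ft_force: [-0.3, -0.2, -0.5]
grip_width: 0.499
```

Run:
```python
from h import *
s=manip.state();C,im=snap("wrist","w3");print(s["ee_pos"],s["clock"])
import pickle;pickle.dump(C,open("C3","wb"))
o=w2px(C,[.571,.015,.12]);print(o,"knob",w2px(C,[.4488,.0497,.112]))
cv2.imwrite("pics/w3b.png",cv2.resize(im[:300,130:400],None,fx=2,fy=2,interpolation=cv2.INTER_CUBIC))
```

```text
[0.57069067 0.01528216 0.36649255] 8.0333
[258.01770543 203.08612501] knob [257.67503947   7.08293374]
```

View pics/w3b.png

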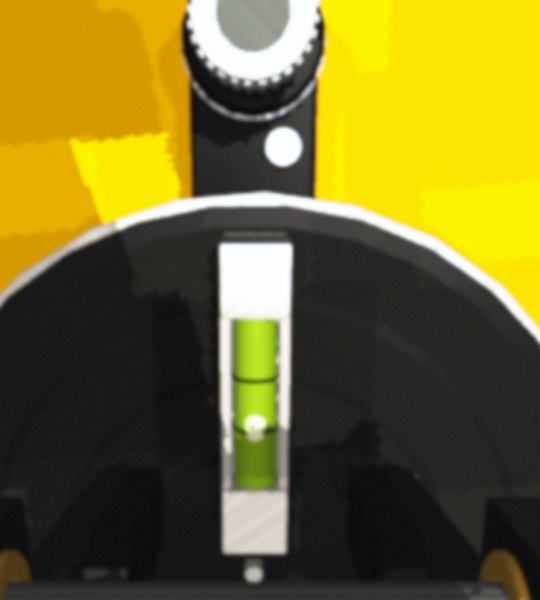

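The crop shows the level on the mat in line with the foot: top face ends at (256,242) and (254,554), lines at rows 380 and 431, bubble around row 426. That is about 8 mm towards the rear. I'll let it settle and measure it numerically.

jog_arm([
  [[0, 0, 0, 0], [0, 0, 0, 0], [0, 0, 0, 0], [0, 0, 0, 0], [0, 0, 0, 0], [0, 0, 0, 0], [0, 0, 0, 0], [0, 0, 0, 0]],
])

```text
clock: 8.75
ee_pos: [0.5709, 0.0152, 0.3668]
ee_rot: [-2.509, -1.891, 0.0]
ft_force: [0.5, -0.7, 0.5]
grip_width: 0.497
```

Run:
```python
from h import *
C,im=snap("wrist","w4")
o=im[155:250,250:266].astype(int)
p=o[:,:,0].max(1);g=o[:,4:12].mean((1))
for i in range(0,95): print(155+i,p[i],g[i].astype(int),end="; ")
print()
for v in (190,215.5,203):print(v,px2w(C,258,v,.118))
```

```text
155 249 [246 249 250]; 156 245 [242 246 248]; 157 233 [232 240 242]; 158 193 [190 227 223]; 159 116 [114 217 191]; 160 58 [ 55 223 182]; 161 42 [ 36 227 184]; 162 42 [ 36 228 185]; 163 39 [ 34 228 185]; 164 40 [ 35 228 184]; 165 39 [ 34 228 184]; 166 39 [ 35 228 184]; 167 41 [ 35 228 185]; 168 40 [ 34 228 184]; 169 39 [ 35 228 184]; 170 39 [ 35 228 184]; 171 39 [ 34 227 184]; 172 39 [ 34 228 184]; 173 39 [ 35 227 184]; 174 38 [ 35 227 184]; 175 38 [ 33 227 184]; 176 38 [ 34 227 183]; 177 39 [ 33 227 182]; 178 38 [ 34 227 184]; 179 38 [ 34 227 183]; 180 38 [ 35 228 183]; 181 37 [ 34 227 183]; 182 37 [ 33 227 182]; 183 38 [ 33 227 182]; 184 36 [ 33 227 183]; 185 38 [ 33 227 182]; 186 38 [ 33 226 182]; 187 36 [ 32 224 179]; 188 33 [ 30 208 164]; 189 27 [ 23 165 127]; 190 27 [ 21 138 104]; 191 28 [ 25 177 136]; 192 33 [ 30 215 169]; 193 34 [ 31 225 180]; 194 35 [ 32 226 181]; 195 36 [ 32 226 181]; 196 36 [ 32 226 181]; 197 34 [ 31 226 181]; 198 34 [ 31 226 181]; 199 34 [ 31 226 181]; 200 35 [ 31 226 181]; 201 36 [ 32 226 181]; 202 35 [ 32 226 181]; 203 35 [ 32 226 181]; 204 34 [ 31 226 1
[... 434 characters left out ...]
]; 224 21 [ 19 128  97]; 225 20 [ 18 128  96]; 226 22 [ 18 128  96]; 227 21 [ 18 128  96]; 228 21 [ 19 128  97]; 229 21 [ 18 127  96]; 230 22 [ 18 128  96]; 231 21 [ 18 127  95]; 232 20 [ 18 128  96]; 233 20 [ 17 127  96]; 234 21 [ 18 127  96]; 235 21 [ 18 128  96]; 236 21 [ 19 129  97]; 237 22 [ 19 131  99]; 238 22 [ 19 136 103]; 239 22 [ 20 142 108]; 240 24 [ 22 148 113]; 241 35 [ 22 149 114]; 242 56 [ 31 148 114]; 243 84 [ 59 141 118]; 244 121 [107 145 137]; 245 164 [152 167 171]; 246 194 [181 190 197]; 247 206 [195 203 210]; 248 210 [199 208 215]; 249 210 [200 208 216]; 
190 [0.5626265  0.01741284 0.118     ]
215.5 [0.58109307 0.01213869 0.118     ]
203 [0.57193995 0.01475287 0.118     ]
```

jog_arm([
  [[-2.44, 0.69, 0, 7], [-2.44, 0.69, 0, 7], [-2.44, 0.69, 0, 7], [-2.44, 0.69, 0, 7], [-2.44, 0.69, 0, 7], [0, 0, -2, 7], [0, 0, -3, 4], [0, 0, -1, 0], [0, 0, 0, 0], [0, 0, 0, 0]],
], gripper=0.4)

```text
clock: 9.63
ee_pos: [0.4491, 0.0497, 0.3071]
ee_rot: [-1.571, -2.72, 0.0]
ft_force: [0.1, -0.2, -0.3]
grip_width: 0.694
```

Run:
```python
from h import *
s=manip.state();C,im=snap("wrist","w5");print(s["ee_pos"],s["clock"],s["qpos"].round(2),s["grip_width"])
print(w2px(C,[.4488,.0497,.112]))
cv2.imwrite("pics/w5b.png",im)
```

```text
[0.44910313 0.04971022 0.30705601] 9.6333 [-0.15  0.32  1.71 -0.    1.11 -2.25] 0.6936544662673293
[256.72117871 230.01220555]
```

View pics/w5b.png

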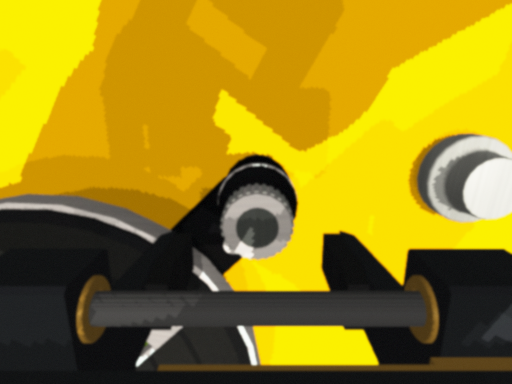

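The wrist view shows the knob's top centred at about (258,229), where I predicted (257,230), with both fingers clear of the platter rim. I'll go down and grip it.

jog_arm([
  [[0, 0, -2, 0], [0, 0, -1.5, 0], [0, 0, -0.8, 0], [0, 0, -0.6, 0], [0, 0, 0, 0], [0, 0, 0, 0]],
])

```text
clock: 10.18
ee_pos: [0.4492, 0.0497, 0.2584]
ee_rot: [1.57, 2.72, 0.001]
ft_force: [0.6, 0.3, -0.6]
grip_width: 0.701
```

jog_arm([
  [[0, 0, 0, 0], [0, 0, 0, 0], [0, 0, 0, 0], [0, 0, 0, 0], [0, 0, 0, 0], [0, 0, 0, 0], [0, 0, 0, 0], [0, 0, 0, 0], [0, 0, 0, 0], [0, 0, 0, 0]],
], gripper=-1, newtons=15)

```text
clock: 11.02
ee_pos: [0.449, 0.0497, 0.2582]
ee_rot: [1.57, 2.72, 0.0]
ft_force: [-0.2, -0.6, 5.9]
grip_width: 0.449
```

jog_arm([
  [[0, 0, 0, -4], [0, 0, 0, -6], [0, 0, 0, -7], [0, 0, 0, -7], [0, 0, 0, -7], [0, 0, 0, -7], [0, 0, 0, -7], [0, 0, 0, -7], [0, 0, 0, -7], [0, 0, 0, -7], [0, 0, 0, -6]],
])

```text
clock: 11.93
ee_pos: [0.449, 0.0495, 0.2582]
ee_rot: [2.872, 1.27, 0.0]
ft_force: [-1.3, -2.9, 5.2]
grip_width: 0.444
```

Run:
```python
from h import *
s=manip.state();print(s["wrist_torque"],s["ft_force"],s["grip_width"],s["qpos"].round(2),s["ee_pos"])
```

```text
[-0.54119416  0.20249053  0.05080282] [-1.28992623 -2.91150149  5.20984143] 0.4435521842341313 [-0.15  0.39  1.78 -0.    0.97 -0.99] [0.44903583 0.04951953 0.25817661]
```

jog_arm([
  [[0, 0, 0, -4], [0, 0, 0, -6], [0, 0, 0, -7], [0, 0, 0, -7], [0, 0, 0, -7], [0, 0, 0, -7], [0, 0, 0, -7], [0, 0, 0, -7], [0, 0, 0, -7], [0, 0, 0, -7], [0, 0, 0, -6]],
])

```text
clock: 12.85
ee_pos: [0.4489, 0.0495, 0.2582]
ee_rot: [3.07, -0.661, 0.0]
ft_force: [-3.1, -3.5, 7.2]
grip_width: 0.451
```

jog_arm([
  [[0, 0, 0, -4], [0, 0, 0, -6], [0, 0, 0, -7], [0, 0, 0, -7], [0, 0, 0, -7], [0, 0, 0, -7], [0, 0, 0, -7], [0, 0, 0, -7], [0, 0, 0, -7], [0, 0, 0, -7], [0, 0, 0, -6], [0, 0, 0, 0]],
])

```text
clock: 13.85
ee_pos: [0.4487, 0.0497, 0.2582]
ee_rot: [2.096, -2.339, -0.0]
ft_force: [-3.7, -2.0, 7.7]
grip_width: 0.454
```

jog_arm([
  [[0, 0, 0, 0], [0, 0, 0, 0], [0, 0, 0, 0], [0, 0, 0, 0], [0, 0, 0, 0], [0, 0, 0, 0]],
], gripper=0.4)

```text
clock: 14.35
ee_pos: [0.4489, 0.0498, 0.2578]
ee_rot: [2.103, -2.334, -0.0]
ft_force: [-0.5, 0.5, 0.8]
grip_width: 0.699
```

jog_arm([
  [[0, 0, 1, 0], [0, 0, 3, 0], [0, 0, 4, 0], [2.44, -0.69, 2.8, 0], [2.44, -0.69, 0, 0], [2.44, -0.69, 0, 0], [2.44, -0.69, 0, 0], [2.44, -0.69, 0, 0], [0, 0, 0, 0], [0, 0, 0, 0]],
])

```text
clock: 15.18
ee_pos: [0.5714, 0.015, 0.3651]
ee_rot: [2.102, -2.334, -0.002]
ft_force: [-1.0, -0.2, 0.3]
grip_width: 0.701
```

jog_arm([
  [[0, 0, 0, 6], [0, 0, 0, 7], [0, 0, 0, 7], [0, 0, 0, 7], [0, 0, 0, 7], [0, 0, 0, 7], [0, 0, 0, 7], [0, 0, 0, 7], [0, 0, 0, 7], [0, 0, 0, 7], [0, 0, 0, 7], [0, 0, 0, 4]],
])

```text
clock: 16.18
ee_pos: [0.5699, 0.0157, 0.366]
ee_rot: [-3.112, 0.426, 0.001]
ft_force: [0.4, 0.2, 0.1]
grip_width: 0.703
```

jog_arm([
  [[0, 0, 0, 0], [0, 0, 0, 0], [0, 0, 0, 0]],
])

```text
clock: 16.43
ee_pos: [0.5705, 0.0154, 0.366]
ee_rot: [-3.111, 0.44, 0.0]
ft_force: [-0.3, -0.4, -0.0]
grip_width: 0.698
```

Run:
```python
from h import *
s=manip.state();C,im=snap("wrist","w6");print(s["ee_pos"],s["clock"],s["qpos"].round(2),s["grip_width"])
R=Ro.from_rotvec(s["ee_rot"]).as_matrix();print(np.degrees(np.arctan2(R[1,0],R[0,0])))
o=w2px(C,[.571,.015,.12]);print(o)
u,v=o.astype(int);u=max(u,130);v=max(v,100)
print(u-130,v-100);cv2.imwrite("pics/w6b.png",cv2.resize(im[v-100:v+100,u-130:u+130],None,fx=3,fy=3,interpolation=cv2.INTER_CUBIC))
```

```text
[0.57047513 0.01544247 0.36596639] 16.4333 [-0.18  0.45  1.31  0.    1.39  0.1 ] 0.6977808646074807
-16.088759003122036
[259.74760456 200.38032598]
129 100
```

View pics/w6b.png

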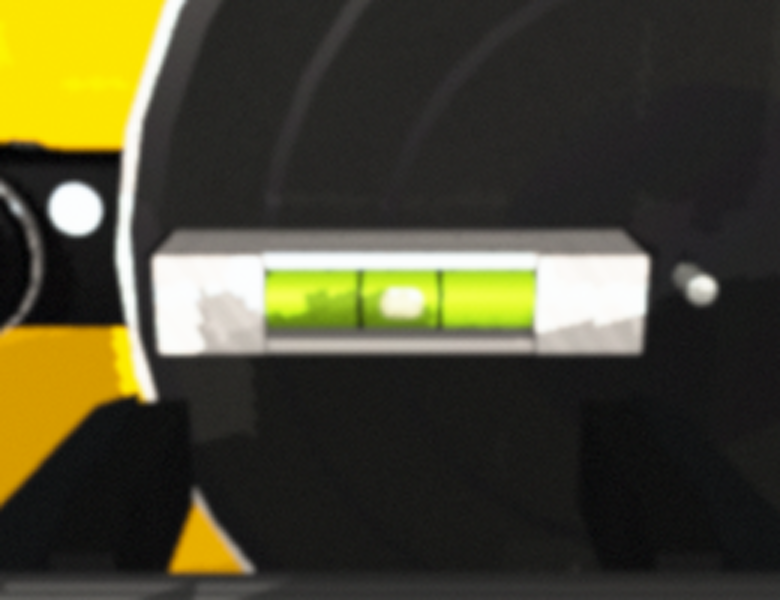

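The crop shows the bubble spanning about 382 to 425 between lines at 361 and 440, so it is centred to about 0.6 mm. The level lies flat, points at the foot and is clear of the spindle at (700,290). Next I'll press with the two fingertips on the level's solid ends.

jog_arm([
  [[0.2, -0.05, -2, 0], [0, 0, -2.5, 0], [0, 0, -1.5, 0], [0, 0, -0.8, 0], [0, 0, -0.4, 0], [0, 0, 0, 0], [0, 0, 0, 0]],
])

```text
clock: 17.07
ee_pos: [0.5731, 0.0147, 0.2947]
ee_rot: [3.111, -0.437, 0.002]
ft_force: [0.0, -0.5, 0.0]
grip_width: 0.7
```

jog_arm([
  [[0, 0, -0.1, 0], [0, 0, -0.1, 0], [0, 0, 0, 0], [0, 0, 0, 0]],
])

```text
clock: 17.4
ee_pos: [0.5729, 0.0147, 0.2921]
ee_rot: [3.111, -0.436, 0.001]
ft_force: [-0.3, -0.1, 0.0]
grip_width: 0.701
```

jog_arm([
  [[0, 0, -0.1, 0], [0, 0, -0.1, 0], [0, 0, 0, 0], [0, 0, 0, 0]],
])

```text
clock: 17.73
ee_pos: [0.5729, 0.0147, 0.2898]
ee_rot: [-3.111, 0.436, 0.0]
ft_force: [-0.3, 0.2, -0.8]
grip_width: 0.701
```

jog_arm([
  [[0, 0, -0.05, 0], [0, 0, -0.05, 0], [0, 0, 0, 0], [0, 0, 0, 0]],
])

```text
clock: 18.07
ee_pos: [0.5729, 0.0147, 0.2888]
ee_rot: [3.111, -0.436, -0.0]
ft_force: [-0.1, -0.7, -0.9]
grip_width: 0.702
```

jog_arm([
  [[0, 0, -0.05, 0], [0, 0, -0.05, 0], [0, 0, 0, 0], [0, 0, 0, 0]],
])

```text
clock: 18.4
ee_pos: [0.5729, 0.0147, 0.2878]
ee_rot: [-3.111, 0.436, 0.0]
ft_force: [-0.3, 0.4, -0.0]
grip_width: 0.698
```

jog_arm([
  [[0, 0, -0.05, 0], [0, 0, 0, 0], [0, 0, 0, 0]],
])

```text
clock: 18.65
ee_pos: [0.5729, 0.0147, 0.2874]
ee_rot: [3.111, -0.436, 0.0]
ft_force: [0.3, -1.2, 0.2]
grip_width: 0.701
```

jog_arm([
  [[0, 0, -0.05, 0], [0, 0, 0, 0], [0, 0, 0, 0]],
])

```text
clock: 18.9
ee_pos: [0.5729, 0.0148, 0.2873]
ee_rot: [3.111, -0.436, 0.001]
ft_force: [-1.7, 0.4, 4.4]
grip_width: 0.703
```

jog_arm([
  [[0, 0, -0.03, 0], [0, 0, 0, 0], [0, 0, 0, 0]],
])

```text
clock: 19.15
ee_pos: [0.5729, 0.0148, 0.2873]
ee_rot: [3.111, -0.436, 0.001]
ft_force: [-3.1, 0.7, 8.3]
grip_width: 0.701
```

jog_arm([
  [[0, 0, 0, 0], [0, 0, 0, 0], [0, 0, 0, 0], [0, 0, 0, 0], [0, 0, 0, 0], [0, 0, 0, 0], [0, 0, 0, 0], [0, 0, 0, 0], [0, 0, 0, 0], [0, 0, 0, 0], [0, 0, 0, 0], [0, 0, 0, 0]],
])

```text
clock: 20.15
ee_pos: [0.5729, 0.0148, 0.2873]
ee_rot: [3.111, -0.436, 0.001]
ft_force: [-2.9, 0.2, 7.8]
grip_width: 0.7
```

Run:
```python
from h import *
s=manip.state();print(s["ft_force"],s["wrist_torque"],s["clock"])
_,w=snap("wrist","w7");C,sc=snap("scene","s7");_,t=snap("top","t7")
o=w2px(C,[.573,.015,.12]).astype(int);print(o)
c=cv2.resize(sc[o[1]-35:o[1]+35,o[0]-35:o[0]+35],(400,400),interpolation=cv2.INTER_CUBIC)
cv2.imwrite("pics/f.png",np.hstack([cv2.resize(w,(400,400)),c]))
t0=cv2.imread("pics/t0.png");d=cv2.absdiff(t,t0).max(2)
cv2.imwrite("pics/f2.png",np.hstack([cv2.resize(t[60:260],(512,200)),]))
```

```text
[-2.90402423  0.15196469  7.75535917] [0.04323816 0.53741271 0.01076283] 20.15
[246 199]
```

View pics/f.png

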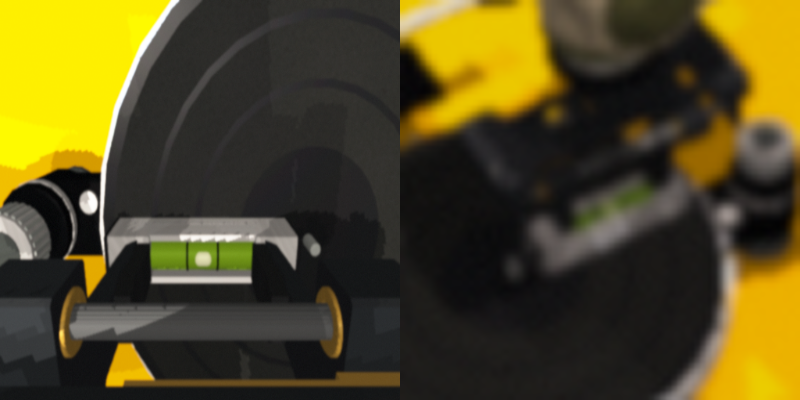

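View pics/f2.png

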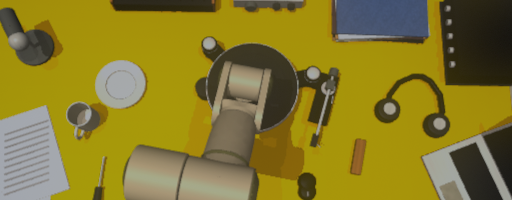

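The wrist view shows the bubble at column 203 between lines at 187 and 218, with the fingers on both ends of the level. The top view shows the tonearm and the bystanders unmoved.

```bash
python3 -c "
from station import manip
print(manip.sign_off())"
```

```text
the job is handed in; nothing more can be done
None
```

The record player is levelled and the job is handed in, with the fingers still pressing the level flat on the mat. It took about 20 s of the 72 s allowed; `sign_off` gives no verdict.

- **Placing:** I set the level on the mat between the spindle and the front foot, in line with that foot, and let go. The bubble then stood about 7.8 mm towards the rear, meaning the front was about 9.8 mrad too low.
- **Levelling:** I turned the knob 216° clockwise. The bubble then stood within about 0.6 mm of the middle, well inside the ±2.5 mm allowed.
- **Pressing:** The fingertips press on the level's two ends with about 8 N down. After a second under that push the bubble was still centred.
- **Disagreement:** The wrist force also showed about 3 N sideways and a moment of about 0.5 N m, so the push is not shared evenly by the two fingers. The level still looked flat.
- **Everything else:** In the last top view the tonearm and most of the bystanders looked unmoved. The record weight was behind the arm, so I could not check it there, but I never touched it.

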